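# Shut and lock the filter access panel with its quarter-turn fastener

### The job

The filter of the bench-top fume extractor has been changed and its grey access panel left ajar. With the fingertips, push the panel shut, set the fingertips in the slot of the round fastener, press the panel down on its springy seal and turn the fastener a quarter turn clockwise to its stop, so that the panel stays locked down when you let go. Nothing is to be gripped or lifted: leave the jar on the housing, and the bottle and the old filter beside it, where they are.

Things in the scene. Friction and masses are not known exactly. Their poses are not given: they have to be found in the camera images.
- filter_unit: White sheet-metal housing of the fume extractor, fixed, 310 mm (its x) by 340 mm (its y), deck 170 mm above the bench. Origin on the bench under its centre, z up. The access panel lies on the deck over x = -135 to +85 mm, y = -120 to +120 mm; its hinge runs along y at x = +85 mm, 174 mm up (level with the panel's underside when shut).
- access_panel (a joint): Opening angle of the panel in rad: 0 shut (top face 188 mm above the bench), growing as its free edge, on the housing's -x side, rises; 0.2 to 0.55 at the start. A friction hinge holds it where it is left. A springy seal under the free edge resists below 0.033 rad and lifts the panel back to 0.02 to 0.035 unless held or locked; about 10 N in the slot presses it shut. Hard stop at -0.01.
- panel_edge (a point): Middle of the panel's free edge, on its top face: x towards the hinge, y along the edge, z out of the top face. The panel is a grey slab, 220 mm from hinge to free edge, 240 mm wide, 14 mm thick, about 0.2 kg.
- slot (a point): Centre of the fastener's slot, level with the panel's top, 172 mm from the hinge line. The fastener is a black round head, 66 mm across, let in flush with the panel's top in a steel ring (70 mm inside). A straight slot 28 mm wide, 12 mm deep, with a steel floor, runs right across it. The frame turns with the head: y along the slot, x across it, z out of the top face.
- fastener (a joint): Angle of the fastener in rad, growing clockwise seen from above: 0 to 0.3 at the start (at 0 the slot lies along the housing's y), 1.571 at its stop, locked (slot along the housing's x). From about 0.6 rad on its cam arm passes under the rim below the panel: freely (under 0.3 N m) with the panel pressed below 0.01 rad; with the panel standing up on its seal it jams against the rim.
- jar: Amber glass jar with a white cap, 34 mm across, 42 mm tall, standing on the deck on the +y side of the panel. Origin at the centre of its underside.
- bottle: White plastic bottle, 54 mm across, 120 mm tall, standing on the bench on the +y side of the housing. Origin at the centre of its underside.
- old_filter: The old filter, a flat square cartridge 170 x 170 x 30 mm, lying on the bench on the -y side of the housing. Origin at the centre of its underside.
Not all that is in view belongs to the job. Of the things that look like the bottle, the middle-sized one is meant. Of the things that look like the jar, the smaller one is meant.

How it is judged:
By the outcome, as a careful person would: the job done as asked, in the order asked, and still so for the second after the job is handed in, with the robot touching nothing.
It also fails if it takes over 45 s, if anything falls off the work surface, if the arm or the gripper's body presses on something with over 40 N, if the wrist force passes 120 N, or if a joint passes its speed limit or range.

### The arm

A 6-joint arm with a two-finger parallel gripper is mounted at the origin on the work surface. World frame = base frame: x ahead of the robot, y to its left, z up, the work surface at z = 0. Lengths are in mm, angles in rad, forces in N, time in s.
With the tool pointing down it reaches from about 350 to 775 mm from the base axis. Payload 5.5 kg.
Tool frame: the origin (TCP) lies at the very end of the fingers, on their centre line; the grasp point (between the pads) lies 19 mm behind it; x points along the fingers, z is the direction in which the jaws open and shut, and the axes are right-handed (so a half turn about x gives the same grasp; the last joint's range is limited). The gripper opens to 85 mm and grips with 20 to 120 N. Pads are 22 mm wide; open, the fingers measure 114 mm over their backs; the gripper's body (76 mm by 85 mm) begins 54 mm behind the grasp point. The pads swing forward as they close: fully open they stand 13 mm farther back than shut.
Start: joints at [1.048, 0.313, 0.046, 1.304, 0, 1.431], TCP at [214.801, 533.416, 231.323] pointing down, gripper open.
Joint ranges: [-2.76, 2.76], [-0.86, 1.69], [-1.03, 1.26], [-2.2, 2.34], [-1.47, 1.5], [-3.14, 3.14]. Speed limits (rad/s): [2.57, 2.57, 3.14, 3.14, 3.14, 3.14].

### API

Orientations are given as a unit quaternion [w, x, y, z].
In Python, from station import sensors, read_camera, workorder, outline_of gives the robot as it stands. The module is installed in compiled form; this text tells all that it offers.
- The arm moves only by the tool move_arm, never from a script. Its argument "motion" is a list of rows, each an object of numbers: "x", "y", "z": the shift along the tool's x, y, z in cm; "wx", "wy", "wz": the turn, a rotation vector about the tool's x, y, z in degrees. A call has 1 to 20 rows; each row shifts and turns the pose as measured when the row begins, along the tool's axes as they then stand; what a row does not reach is not made up. A row lasts 1/10 s, in which the tool goes at most 50 mm and 8.59 degrees, less where a joint would pass 70% of its speed; a pose out of reach is approached as far as the arm can. A call with a gripper value outside its range is refused whole. "jaw" is the closure, from -1 (fully open) to 1 (shut), set as the call begins (left out, the last holds). The fingers move at their own pace and stop on an object; the grip force is fixed at half the most. Time passes only in rows, so rows that do not move let the fingers close. It gives the time, the measured TCP pose, the force and the opening at its end, in the units of the state.
- sensors.sense(): the state, without advancing time (a new reading comes with each control period).
- read_camera(name): name is "scene" or "side" or "wrist"; returns a dict with "pixels" (400x640x3 uint8, red, green, blue), "mtx" (3x3 intrinsics, pixels), "R" (3x3) and "t" (3): a world point X has camera coordinates R X + t; the wrist camera has in their place "hand_eye" (4x4, takes a point from camera to tool coordinates, whose origin is the TCP and whose axes are the tool frame's). Camera axes: x right, y down, z forward; pixel columns grow to the right and rows downward; lengths in mm; the calibration is good to about 2 mm. The wrist camera is an equidistant fisheye: a pixel r from the principal point sees the ray r / f radians off the axis. A picture is of the moment at which its call begins: read the wrist's pose just before it. There is no depth.
- workorder.hand_in(): hands the job in, once; it reports no verdict.
Trained networks look in a picture, given as the dict that the camera call returned (one of the last four; its "shot" number tells which), for a name from the list of things; names that differ only in an ending like _2 or _b are one class to them, and where a whole thing is asked for, a point or a joint stands for the part that bears it (a point fixed in the world has none). Each returns a list of dicts, best first, with "confidence" (0 to 1); they miss things now and then, are a little off and sometimes report something else, mostly with a low value. They report only what shows in the picture. A call takes as long as a camera call. They do not tell look-alikes from the thing itself.
- outline_of(picture, label): "region" (400x640 bool, what is visible of it) and "rect" ([left, top, right, bottom] in pixels, round what is visible of it).
The state is a dict: "time_s": time; "joint_pos": joint angles; "qvel": joint speeds; "joint_efforts": joint torques, N m; "tcp_pos": TCP position; "tool_rot": TCP orientation; "force": force on the tool from outside, world axes, zero at the start; "ft_torque": the same for the moment, N m; "opening": finger opening in mm.
Only numpy, scipy, OpenCV 4.12 (cv2) and the standard library are available. Lean on these libraries where they do the work, as an engineer would, in place of code of your own. Each camera call takes 0.05 s, during which the arm holds its last target. There are 200 camera calls.

## Working session

There is one attempt and no reset: what is moved stays moved. The work goes in short steps, Python scripts to look and compute and a tool call to move; the robot and the scene stay as the last step left them, time stands still between calls to the robot, and variables do not carry over. Pictures are saved under pics/ and viewed, about 8 in all and at most 12, crops included, and the job is handed in when it is done.

Besides the shell and the picture viewer there is one more tool, called after ">>>" in YAML: its name, and indented under it one key for each argument. move_arm: Moves the arm, as the interface text tells. Its arguments: {"type":"object","properties":{"motion":{"type":"array","items":{"type":"object","properties":{"x":{"type":"number"},"y":{"type":"number"},"z":{"type":"number"},"wx":{"type":"number"},"wy":{"type":"number"},"wz":{"type":"number"}}}},"jaw":{"type":"number"}},"required":["motion"]}

```bash
mkdir -p pics
cat > h.py <<'E'
import numpy as np, cv2
from station import sensors, read_camera, workorder, outline_of
from scipy.spatial.transform import Rotation as Ro
def save(p,n): cv2.imwrite('pics/'+n,cv2.cvtColor(np.ascontiguousarray(p),cv2.COLOR_RGB2BGR))
def rot(q): return Ro.from_quat([q[1],q[2],q[3],q[0]]).as_matrix()
def onplane(c,uv,z):
    d=c['R'].T@np.linalg.inv(c['mtx'])@np.array([uv[0],uv[1],1.]); o=-c['R'].T@c['t']
    return o+d*(z-o[2])/d[2]
def proj(c,X):
    X=np.atleast_2d(X).astype(float); q=(c['R']@X.T).T+c['t']; q=(c['mtx']@q.T).T; return q[:,:2]/q[:,2:]
E
python3 - <<'E'
from h import *
s=sensors.sense(); print(s)
print(rot(s['tool_rot']))
for n in ['scene','side']:
    c=read_camera(n); save(c['pixels'],n+'0.png'); print(n,-c['R'].T@c['t'])
    for l in ['filter_unit','access_panel','fastener','jar','bottle','old_filter']:
        for o in outline_of(c,l):
            m=o['region']; y,x=np.nonzero(m); print(l,round(o['confidence'],2),np.round(o['rect']),x.mean().round(1) if len(x) else 0,y.mean().round(1) if len(y) else 0)
E
```

```text
{'time_s': 0.0, 'joint_pos': array([ 1.04839869e+00,  3.14026305e-01,  4.49781925e-02,  1.30358136e+00,
       -1.13629794e-07,  1.43117771e+00]), 'qvel': array([ 0.00020261,  0.00026889, -0.00012059, -0.00076445, -0.0003588 ,
       -0.00036115]), 'joint_efforts': array([-2.52822167e-03, -4.80629504e+01,  2.98533046e+01,  1.92662847e-02,
       -1.78931996e-04, -2.60402430e-06]), 'tcp_pos': array([214.52766044, 532.93928163, 230.39379944]), 'tool_rot': array([ 0.58539946, -0.39604316,  0.58656413,  0.39547416]), 'force': array([-0.9142459 ,  0.37060882,  0.13600156]), 'ft_torque': array([-0.02049311, -0.01525457, -0.02216152]), 'opening': 85.30744641059766}
[[-9.14567101e-04 -9.27630141e-01  3.73498976e-01]
 [-1.58870768e-03  3.73500009e-01  9.27628815e-01]
 [-9.99998320e-01  2.54998103e-04 -1.81532395e-03]]
scene [1085.19973504 -144.56100237 1292.3489581 ]
filter_unit 0.71 [285. 131. 458. 295.] 366.3 211.1
access_panel 0.79 [303. 131. 427. 247.] 366.0 188.5
fastener 0.72 [342. 154. 364. 179.] 353.6 166.2
jar 0.63 [355. 133. 369. 144.] 361.7 136.8
jar 0.55 [393. 137. 400. 148.] 394.9 141.0
bottle 0.94 [425. 130. 460. 172.] 443.0 149.8
bottle 0.9 [448. 168. 470. 198.] 457.6 182.2
bottle 0.74 [304. 132. 427. 248.] 366.3 188.3
bottle 0.48 [458. 202. 477. 220.] 467.5 210.0
old_filter 0.81 [211. 232. 299. 313.] 255.2 273.2
side [630.84938705 849.80132528 700.08921983]
filter_unit 0.56 [218. 161. 394. 337.] 302.7 248.9
access_panel 0.82 [248. 158. 370. 253.] 304.4 207.5
fastener 0.68 [312. 180. 343. 200.] 327.5 190.4
jar 0.8 [357. 226. 373. 248.] 364.3 234.3
jar 0.8 [396. 256. 414. 289.] 404.9 272.4
jar 0.66 [248. 160. 372. 259.] 304.3 207.6
bottle 0.92 [369. 302. 406. 378.] 386.6 344.1
bottle 0.63 [316. 335. 348. 388.] 331.5 360.4
bottle 0.59 [280. 348. 297. 388.] 286.4 371.9
old_filter 0.49 [237. 178. 280. 191.] 256.8 185.6
```

Run:
```python
import cv2,numpy as np
a=cv2.imread('pics/scene0.png')[110:330,190:500]; b=cv2.imread('pics/side0.png')[140:400,190:440]
cv2.imwrite('pics/a1.png',cv2.resize(a,None,fx=2.5,fy=2.5,interpolation=3)); cv2.imwrite('pics/b1.png',cv2.resize(b,None,fx=2.3,fy=2.3,interpolation=3))
```

```text
(no output)
```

View pics/a1.png

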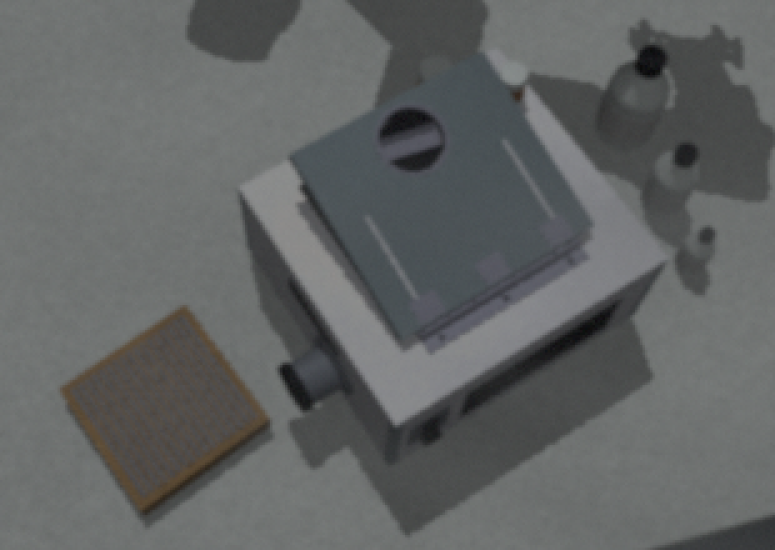

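View pics/b1.png

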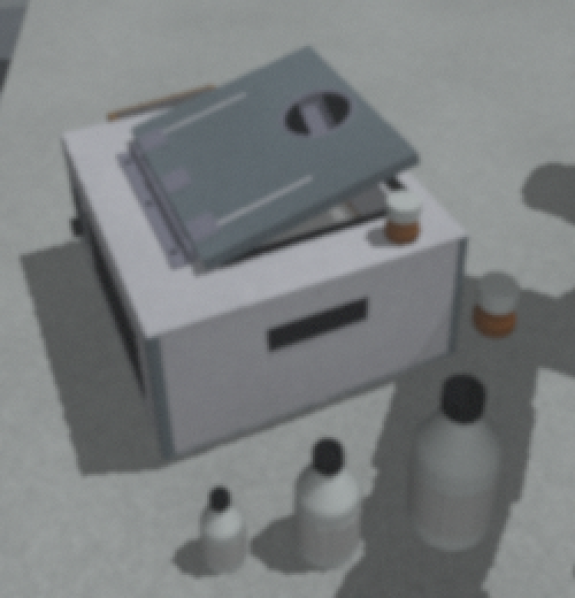

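The scene crop (2.5×, offset 190,110) shows the panel ajar, with its free edge on the robot's side and the fastener at about pixel (354,166). There are three bottles: big (443,150), middle (458,182) and small (467,210). There are two jars: the small one on the deck by the panel (side 364,234), and a larger one on the bench behind (side 405,272). Next I fit the housing pose and the panel angle.

```bash
cat >> h.py <<'E'
def unit(p,L):
    c,s=np.cos(p[2]),np.sin(p[2]); L=np.atleast_2d(L).astype(float)
    return np.c_[p[0]+c*L[:,0]-s*L[:,1],p[1]+s*L[:,0]+c*L[:,1],L[:,2]]
def pan(th,d,y,h=14): return [85-d*np.cos(th)+h*np.sin(th),y,174+d*np.sin(th)+h*np.cos(th)]
E
python3 - <<'E'
from h import *
from scipy.optimize import least_squares
C={n:read_camera(n) for n in('scene','side')}
sc=lambda u,v:(u/2.5+190,v/2.5+110); sd=lambda u,v:(u/2.3+190,v/2.3+140)
A,B,Cc,D=(-155,-170,170),(155,-170,170),(155,170,170),(-155,170,170)
obs=[('scene',A,sc(240,188)),('scene',B,sc(400,420)),('scene',Cc,sc(668,260)),('side',B,sd(62,135)),('side',Cc,sd(152,335)),('side',D,sd(467,237))]
po=[('scene',220,-120,sc(290,157)),('scene',220,120,sc(487,54)),('side',220,-120,sd(310,47)),('side',220,120,sd(418,157)),('scene',172,0,sc(412,140)),('side',172,0,sd(318,115)),('scene',0,-120,sc(405,343)),('side',0,120,sd(205,262))]
def f(p):
    r=[proj(C[n],unit(p,L))[0]-uv for n,L,uv in obs]
    r+=[proj(C[n],unit(p,pan(p[3],d,y)))[0]-uv for n,d,y,uv in po]
    return np.ravel(r)
s=least_squares(f,[500,200,-.5,.3],loss='soft_l1'); p=s.x
print(p); print(f(p).reshape(-1,2).round(1))
for t in (p[3],0): print(unit(p,[pan(t,172,0),pan(t,220,0),pan(t,220,120),pan(t,220,-120)]).round(1))
np.save('p.npy',p)
# slot direction in scene crop: ends approx (383,150)-(440,130)
o=-C['scene']['R'].T@C['scene']['t']
for n,e in(('scene',[sc(382,151),sc(441,130)]),('side',[sd(312,97),sd(322,131)])):
    c=C[n]; Y=unit(p,[pan(p[3],172,0),pan(p[3],172,30),pan(p[3],142,0)]); q=proj(c,Y)
    M=np.c_[q[2]-q[0],q[1]-q[0]]/30; l=np.linalg.solve(M,np.subtract(e[1],e[0])); print(n,'slot dir local(x,y)',l,np.degrees(np.arctan2(l[0],l[1])))
for l in('jar','bottle'):
  for n in C:
    for k in outline_of(C[n],l):
        r=k['rect']; u=((r[0]+r[2])/2,r[3]-3); print(l,n,round(k['confidence'],2),onplane(C[n],u,170 if l=='jar' else 0).round())
E
```

```text
[5.94332496e+02 1.13159540e+02 2.98298995e-01 2.12151764e-01]
[[-0.2 -0.5]
 [-0.4  2.1]
 [ 1.2 -1.6]
 [-1.1 -0.9]
 [-2.1  1. ]
 [ 0.7 -1.8]
 [ 0.3 -0.6]
 [-1.9 -1.3]
 [-0.4  0.6]
 [ 0.5 -0.3]
 [ 0.4 -0.1]
 [-0.3  0.3]
 [-0.2 -1.8]
 [-0.9 -0.7]]
[[517.7  89.6 223.9]
 [472.8  75.8 234. ]
 [437.6 190.5 234. ]
 [508.1 -38.9 234. ]]
[[511.2  87.6 188. ]
 [465.3  73.5 188. ]
 [430.  188.2 188. ]
 [500.6 -41.2 188. ]]
scene slot dir local(x,y) [11.03867023 67.20006729] 9.328426474245513
side slot dir local(x,y) [16.95652311 56.89580248] 16.59551232254979
jar side 0.91 [415. 360. 170.]
jar side 0.66 [463. 238. 170.]
bottle scene 0.79 [576. 409.   0.]
bottle scene 0.69 [650. 415.   0.]
bottle scene 0.63 [474. 396.   0.]
bottle side 0.88 [562. 432.   0.]
bottle side 0.77 [454. 432.   0.]
bottle side 0.73 [646. 423.   0.]
```

>>> move_arm:
  jaw: 0.41
  motion:
    - {"x": -3.5}
    - {"x": -3.5}
    - {"y": -3.65,"z": -2.77}
    - {"y": -3.65,"z": -2.77}
    - {"y": -3.65,"z": -2.77}
    - {"y": -3.65,"z": -2.77}
    - {"y": -3.65,"z": -2.77}
    - {"y": -3.65,"z": -2.77}
    - {"y": -3.65,"z": -2.77}
    - {"y": -3.65,"z": -2.77}
    - {"y": -3.65,"z": -2.77}
    - {"y": -3.65,"z": -2.77}
    - {"y": -3.65,"z": -2.77}
    - {"y": -3.65,"z": -2.77}
    - {"y": -3.65,"z": -2.77}
    - {}

```text
invalid input at $.motion[0]: expected keys x, y, z, wx, wy, wz
```

>>> move_arm:
  jaw: 0.41
  motion:
    - {"x": -3.5,"y": 0,"z": 0,"wx": 0,"wy": 0,"wz": 0}
    - {"x": -3.5,"y": 0,"z": 0,"wx": 0,"wy": 0,"wz": 0}
    - {"x": 0,"y": -3.65,"z": -2.77,"wx": 0,"wy": 0,"wz": 0}
    - {"x": 0,"y": -3.65,"z": -2.77,"wx": 0,"wy": 0,"wz": 0}
    - {"x": 0,"y": -3.65,"z": -2.77,"wx": 0,"wy": 0,"wz": 0}
    - {"x": 0,"y": -3.65,"z": -2.77,"wx": 0,"wy": 0,"wz": 0}
    - {"x": 0,"y": -3.65,"z": -2.77,"wx": 0,"wy": 0,"wz": 0}
    - {"x": 0,"y": -3.65,"z": -2.77,"wx": 0,"wy": 0,"wz": 0}
    - {"x": 0,"y": -3.65,"z": -2.77,"wx": 0,"wy": 0,"wz": 0}
    - {"x": 0,"y": -3.65,"z": -2.77,"wx": 0,"wy": 0,"wz": 0}
    - {"x": 0,"y": -3.65,"z": -2.77,"wx": 0,"wy": 0,"wz": 0}
    - {"x": 0,"y": -3.65,"z": -2.77,"wx": 0,"wy": 0,"wz": 0}
    - {"x": 0,"y": -3.65,"z": -2.77,"wx": 0,"wy": 0,"wz": 0}
    - {"x": 0,"y": -3.65,"z": -2.77,"wx": 0,"wy": 0,"wz": 0}
    - {"x": 0,"y": 0,"z": 0,"wx": 0,"wy": 0,"wz": 0}

```text
time_s: 2.5
tcp_pos: [509.6, 46.1, 304.9]
tool_rot: [0.588, -0.399, 0.582, 0.396]
force: [-0.3, 1.6, -0.5]
opening: 25.2
```

>>> move_arm:
  motion:
    - {"x": 1.0,"y": -1.8,"z": -1.8,"wx": 0,"wy": 0,"wz": 0}
    - {"x": 1.0,"y": 0,"z": 0,"wx": -7,"wy": 0,"wz": 0}
    - {"x": 1.0,"y": 0,"z": 0,"wx": -7,"wy": 0,"wz": 0}
    - {"x": 1.0,"y": 0,"z": 0,"wx": -7,"wy": 0,"wz": 0}
    - {"x": 1.0,"y": 0,"z": 0,"wx": -6,"wy": 0,"wz": 0}
    - {"x": 0,"y": 0,"z": 0,"wx": 0,"wy": 0,"wz": 0}

```text
time_s: 3.1
tcp_pos: [520.0, 22.2, 253.5]
tool_rot: [-0.475, 0.528, -0.469, -0.525]
force: [0.3, -0.4, -0.5]
opening: 25.3
```

Run:
```python
from h import *
s=sensors.sense(); print(s['tcp_pos'],s['force'],s['opening']);R=rot(s['tool_rot']);print(R.round(3),np.degrees(np.arctan2(R[1,2],R[0,2])))
c=read_camera('wrist'); save(c['pixels'],'w1.png'); print(c['mtx'],c['hand_eye'])
for o in outline_of(c,'fastener')+outline_of(c,'slot'): print(o['confidence'],o['rect'])
```

```text
[519.96806107  22.20253177 253.46114248] [ 0.28104602 -0.37129438 -0.46554543] 25.271252904698184
[[ 0.009 -0.994 -0.109]
 [ 0.003 -0.109  0.994]
 [-1.    -0.009  0.002]] 96.25654424065094
[[309.70691629   0.         320.82701713]
 [  0.         309.70691629 196.59789605]
 [  0.           0.           1.        ]] [[-1.75384341e-03 -3.01327324e-01  9.53519149e-01 -1.42354430e+02]
 [ 1.34402656e-04 -9.53520678e-01 -3.01327560e-01  7.87395481e+01]
 [ 9.99998453e-01 -4.00325848e-04  1.71282515e-03  6.17029583e-02]
 [ 0.00000000e+00  0.00000000e+00  0.00000000e+00  1.00000000e+00]]
0.74 [374.8, 194.3, 472.3, 279.6]
0.24 [574.7, 157.3, 589.7, 193.7]
0.69 [375.3, 196.6, 474.9, 278.0]
```

View pics/w1.png

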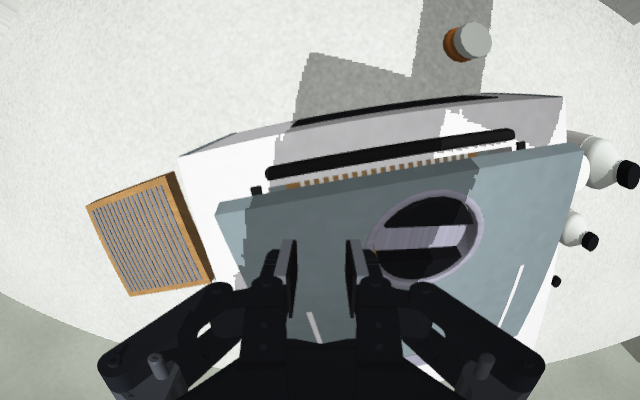

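Wrist view: the panel is ajar under the fingertips (285–352, 270). The fastener at (425,235) is clear of them, with its slot nearly along the jaw direction. Pushing down now.

>>> move_arm:
  motion:
    - {"x": 1.5,"y": 0,"z": 0,"wx": 0,"wy": 0,"wz": 0}
    - {"x": 0.8,"y": 0,"z": 0,"wx": 0,"wy": 0,"wz": 0}
    - {"x": 0.8,"y": 0,"z": 0,"wx": 0,"wy": 0,"wz": 0}
    - {"x": 0.8,"y": 0,"z": 0,"wx": 0,"wy": 0,"wz": 0}
    - {"x": 0.8,"y": 0,"z": 0,"wx": 0,"wy": 0,"wz": 0}
    - {"x": 0.8,"y": 0,"z": 0,"wx": 0,"wy": 0,"wz": 0}

```text
time_s: 3.85
tcp_pos: [524.2, 22.5, 202.4]
tool_rot: [-0.479, 0.53, -0.469, -0.52]
force: [-1.3, -0.6, 0.1]
opening: 25.3
```

>>> move_arm:
  motion:
    - {"x": 0.7,"y": 0,"z": 0,"wx": 0,"wy": 0,"wz": 0}
    - {"x": 0.5,"y": 0,"z": 0,"wx": 0,"wy": 0,"wz": 0}
    - {"x": 0.3,"y": 0,"z": 0,"wx": 0,"wy": 0,"wz": 0}

```text
time_s: 4.15
tcp_pos: [523.7, 22.3, 186.6]
tool_rot: [-0.479, 0.529, -0.469, -0.52]
force: [-4.6, 0.5, 12.6]
opening: 25.3
```

>>> move_arm:
  motion:
    - {"x": -2.5,"y": 0,"z": 0,"wx": 0,"wy": 0,"wz": 0}
    - {"x": -2.5,"y": 0,"z": 0,"wx": 0,"wy": 0,"wz": 0}
    - {"x": 0,"y": 0.2,"z": 2.2,"wx": 0,"wy": 0,"wz": 0}
    - {"x": 0,"y": 0.2,"z": 2.2,"wx": 0,"wy": 0,"wz": 0}
    - {"x": 0,"y": 0.2,"z": 2.2,"wx": 0,"wy": 0,"wz": 0}
    - {"x": 0,"y": 0,"z": 0,"wx": 0,"wy": 0,"wz": 0}
    - {"x": 0,"y": 0,"z": 0,"wx": 0,"wy": 0,"wz": 0}

```text
time_s: 4.85
tcp_pos: [510.6, 88.8, 235.7]
tool_rot: [-0.48, 0.528, -0.47, -0.52]
force: [-0.2, -0.3, -0.3]
opening: 25.2
```

Run:
```python
from h import *
s=sensors.sense(); print(s['tcp_pos'],s['force'],s['joint_pos'].round(3));R=rot(s['tool_rot']);print(R.round(3),np.degrees(np.arctan2(R[1,2],R[0,2])))
c=read_camera('wrist'); save(c['pixels'],'w2.png'); np.savez('w2.npz',R=R,t=s['tcp_pos'],mtx=c['mtx'],he=c['hand_eye'])
o=outline_of(c,'slot')
for k in o: print(k['confidence'],k['rect'])
```

```text
[510.64332603  88.84626727 235.73290376] [-0.24938732 -0.27369136 -0.34390141] [ 0.016  0.186 -0.11   1.256  0.002 -0.083]
[[ 0.019 -0.995 -0.099]
 [ 0.002 -0.099  0.995]
 [-1.    -0.019  0.   ]] 95.6784465031877
0.63 [266.9, 172.6, 369.2, 265.8]
```

View pics/w2.png

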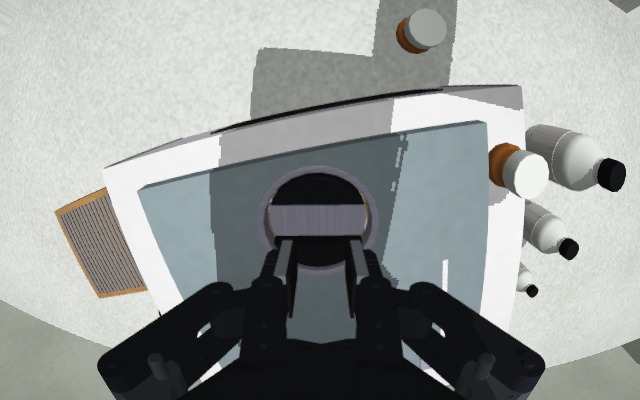

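Run:
```python
import cv2
a=cv2.imread('pics/w2.png')[155:285,245:395]; a=cv2.convertScaleAbs(a,alpha=1.6,beta=25)
cv2.imwrite('pics/w2c.png',cv2.resize(a,None,fx=4.5,fy=4.5,interpolation=cv2.INTER_CUBIC))
```

```text
(no output)
```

View pics/w2c.png

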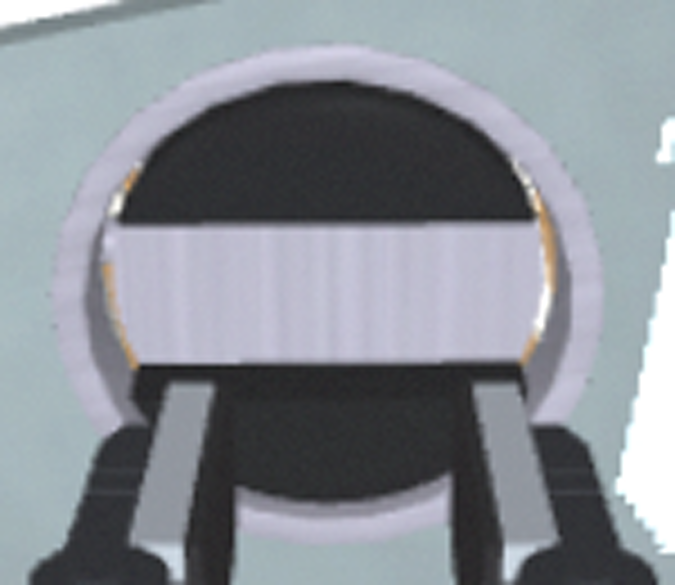

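```bash
cat >> h.py <<'E'
def wun(d,uv,z):
    x=(np.array(uv)-d['mtx'][:2,2])/d['mtx'][0,0]; r=np.hypot(*x)
    v=np.r_[x/r*np.sin(r),np.cos(r)]; v=d['R']@d['he'][:3,:3]@v; o=d['R']@d['he'][:3,3]+d['t']
    return o+v*(z-o[2])/v[2]
E
python3 - <<'E'
from h import *
d=np.load('w2.npz'); g=lambda u,v:(u/4.5+245,v/4.5+155); R=d['R']
T=lambda X:(R.T@(X-d['t']))
for zt in(191,194):
    for nm,q,z in[('nearL',(118,226),zt),('nearR',(533,220),zt),('floorL',(138,366),zt-12),('floorR',(527,362),zt-12),('fartop',(335,398),zt),('headtop',(335,82),zt),('headbot',(335,502),zt)]:
        X=wun(d,g(*q),z); print(zt,nm,X.round(1),'tool',T(X).round(1))
E
```

```text
191 nearL [500.8  56.2 191. ] tool [ 44.5  13.9 -31.6]
191 nearR [494.  115.1 191. ] tool [44.5 14.8 27.7]
191 floorL [528.7  58.7 179. ] tool [ 57.  -13.9 -31.8]
191 floorR [521.9 119.9 179. ] tool [ 57.  -13.3  29.8]
191 fartop [524.9  89.7 191. ] tool [ 45.  -13.5  -0.5]
191 headtop [476.7  85.  191. ] tool [44.1 35.  -0.5]
191 headbot [543.1  91.5 191. ] tool [ 45.3 -31.7  -0.6]
194 nearL [499.6  56.6 194. ] tool [ 41.5  14.9 -31. ]
194 nearR [493.  114.5 194. ] tool [41.5 15.8 27.3]
194 floorL [527.2  59.1 182. ] tool [ 54.  -12.5 -31.3]
194 floorR [520.5 119.3 182. ] tool [ 54.  -11.9  29.3]
194 fartop [523.4  89.6 194. ] tool [ 42.  -12.   -0.5]
194 headtop [476.   84.9 194. ] tool [41.1 35.7 -0.5]
194 headbot [541.3  91.3 194. ] tool [ 42.3 -29.9  -0.6]
```

The slot is centred 1 mm from the TCP and aligned within 1°. The ring-to-slot width of 27.5 mm and head of about 66 mm agree with the given sizes. Going in.

>>> move_arm:
  motion:
    - {"x": 1.5,"y": 0,"z": -0.12,"wx": 0,"wy": 0,"wz": 1.1}
    - {"x": 1.5,"y": 0,"z": 0,"wx": 0,"wy": 0,"wz": 0}
    - {"x": 0.8,"y": 0,"z": 0,"wx": 0,"wy": 0,"wz": 0}
    - {"x": 0.6,"y": 0,"z": 0,"wx": 0,"wy": 0,"wz": 0}
    - {"x": 0.5,"y": 0,"z": 0,"wx": 0,"wy": 0,"wz": 0}
    - {"x": 0.4,"y": 0,"z": 0,"wx": 0,"wy": 0,"wz": 0}

```text
time_s: 5.55
tcp_pos: [511.8, 83.9, 177.9]
tool_rot: [0.475, -0.522, 0.477, 0.524]
force: [-2.7, 1.2, 8.6]
opening: 25.3
```

>>> move_arm:
  motion:
    - {"x": -0.1,"y": 0.1,"z": 0.35,"wx": 0,"wy": 0,"wz": 0}
    - {"x": 0,"y": 0,"z": 0,"wx": 0,"wy": 0,"wz": 0}

```text
time_s: 5.75
tcp_pos: [511.0, 87.0, 179.3]
tool_rot: [0.475, -0.522, 0.477, 0.523]
force: [-1.2, 1.0, 1.6]
opening: 25.3
```

Run:
```python
from h import *
s=sensors.sense(); R=rot(s['tool_rot']);print(s['tcp_pos'],s['force'],s['ft_torque'],np.degrees(np.arctan2(R[1,2],R[0,2])),R[:,0])
```

```text
[510.95278779  86.97849527 179.26932044] [-1.15858773  0.95069695  1.59529932] [ 0.20327106  0.21577317 -0.00326158] 95.30185515467096 [-3.56874708e-03 -7.11302275e-04 -9.99993379e-01]
```

>>> move_arm:
  motion:
    - {"x": 0.3,"y": 0,"z": 0,"wx": 0,"wy": 0,"wz": 0}
    - {"x": 0.2,"y": 0,"z": 0,"wx": 0,"wy": 0,"wz": 0}
    - {"x": 0.2,"y": 0,"z": 0,"wx": 0,"wy": 0,"wz": 0}

```text
time_s: 6.05
tcp_pos: [511.0, 87.0, 175.7]
tool_rot: [-0.476, 0.523, -0.477, -0.522]
force: [-3.7, -1.3, 11.4]
opening: 24.8
```

>>> move_arm:
  motion:
    - {"x": 0.15,"y": 0,"z": 0,"wx": 5,"wy": 0,"wz": 0}
    - {"x": 0.15,"y": 0,"z": 0,"wx": 5,"wy": 0,"wz": 0}
    - {"x": 0.1,"y": 0,"z": 0,"wx": 5,"wy": 0,"wz": 0}
    - {"x": 0.1,"y": 0,"z": 0,"wx": 5,"wy": 0,"wz": 0}

```text
time_s: 6.45
tcp_pos: [511.9, 87.2, 176.1]
tool_rot: [0.563, -0.431, 0.561, 0.427]
force: [-1.2, -0.6, 5.8]
opening: 25.3
```

```bash
cat > st.py <<'E'
from h import *
s=sensors.sense(); R=rot(s['tool_rot']);print(s['time_s'],s['tcp_pos'].round(1),s['force'].round(1),s['ft_torque'].round(2),'heading',np.degrees(np.arctan2(R[1,2],R[0,2])).round(1),R[:,0].round(3))
d=(s['tcp_pos']-[510.8,87.6,176]); print('slot in tool',(-R.T@d).round(1))
E
python3 st.py
```

```text
6.45 [511.9  87.2 176.1] [-1.2 -0.6  5.8] [-0.19  0.42  0.13] heading 74.7 [ 0.006 -0.002 -1.   ]
slot in tool [0.1 1.2 0.1]
```

Turning works. I'll press more firmly as the turn goes on.

>>> move_arm:
  motion:
    - {"x": 0.4,"y": 0.05,"z": 0,"wx": 3,"wy": 0,"wz": 0}
    - {"x": 0.3,"y": 0,"z": 0,"wx": 5,"wy": 0,"wz": 0}
    - {"x": 0.25,"y": 0,"z": 0,"wx": 5,"wy": 0,"wz": 0}
    - {"x": 0.25,"y": 0,"z": 0,"wx": 5,"wy": 0,"wz": 0}
    - {"x": 0.25,"y": 0,"z": 0,"wx": 5,"wy": 0,"wz": 0}

```text
time_s: 6.95
tcp_pos: [512.2, 87.0, 174.0]
tool_rot: [0.644, -0.308, 0.634, 0.299]
force: [-5.4, -0.3, 15.3]
opening: 25.3
```

```bash
python3 st.py
```

```text
6.95 [512.2  87.  174. ] [-5.4 -0.3 15.3] [-0.27  1.27  0.08] heading 50.8 [ 0.018 -0.004 -1.   ]
slot in tool [-2.1  1.4 -0.4]
```

>>> move_arm:
  motion:
    - {"x": 0.25,"y": 0.05,"z": 0,"wx": 5,"wy": 0,"wz": 0}
    - {"x": 0.25,"y": 0,"z": 0,"wx": 5,"wy": 0,"wz": 0}
    - {"x": 0.25,"y": 0,"z": 0,"wx": 5,"wy": 0,"wz": 0}
    - {"x": 0.25,"y": 0,"z": 0,"wx": 5,"wy": 0,"wz": 0}
    - {"x": 0.25,"y": 0,"z": 0,"wx": 5,"wy": 0,"wz": 0}

```text
time_s: 7.45
tcp_pos: [512.2, 86.6, 174.0]
tool_rot: [0.7, -0.157, 0.681, 0.147]
force: [-5.5, -1.3, 16.0]
opening: 25.1
```

```bash
python3 st.py
```

```text
7.45 [512.2  86.6 174. ] [-5.5 -1.3 16. ] [-0.29  1.44  0.1 ] heading 24.9 [ 0.03  -0.008 -1.   ]
slot in tool [-2.1  1.5 -0.8]
```

>>> move_arm:
  motion:
    - {"x": 0.25,"y": 0,"z": 0,"wx": 5,"wy": 0,"wz": 0}
    - {"x": 0.25,"y": 0,"z": 0,"wx": 4,"wy": 0,"wz": 0}
    - {"x": 0.25,"y": 0,"z": 0,"wx": 4,"wy": 0,"wz": 0}
    - {"x": 0.25,"y": 0,"z": 0,"wx": 4,"wy": 0,"wz": 0}

```text
time_s: 7.85
tcp_pos: [512.2, 86.3, 174.2]
tool_rot: [0.719, -0.049, 0.692, 0.04]
force: [-5.7, -1.4, 16.8]
opening: 25.6
```

```bash
python3 st.py
```

```text
7.85 [512.2  86.3 174.2] [-5.7 -1.4 16.8] [-0.34  1.48  0.2 ] heading 7.3 [ 0.038 -0.01  -0.999]
slot in tool [-1.9  1.4 -1.2]
```

>>> move_arm:
  motion:
    - {"x": 0.2,"y": 0,"z": 0,"wx": 4,"wy": 0,"wz": 0}
    - {"x": 0.2,"y": 0,"z": 0,"wx": 4,"wy": 0,"wz": 0}

```text
time_s: 8.05
tcp_pos: [513.1, 87.0, 174.4]
tool_rot: [0.722, 0.002, 0.692, -0.008]
force: [-3.3, -2.4, 11.2]
opening: 25.4
```

```bash
python3 st.py
```

```text
8.05 [513.1  87.  174.4] [-3.3 -2.4 11.2] [-0.31  1.11  2.08] heading -0.8 [ 0.043 -0.009 -0.999]
slot in tool [-1.7  0.6 -2.2]
```

>>> move_arm:
  motion:
    - {"x": 0,"y": 0,"z": 0,"wx": -8,"wy": 0,"wz": 0}
    - {"x": 0,"y": 0,"z": 0,"wx": -6,"wy": 0,"wz": 0}
    - {"x": -1.0,"y": 0,"z": 0,"wx": 0,"wy": 0,"wz": 0}
    - {"x": -2.0,"y": 0,"z": 0,"wx": 0,"wy": 0,"wz": 0}
    - {"x": -3.0,"y": 0,"z": 0,"wx": 0,"wy": 0,"wz": 0}
    - {"x": 0,"y": 0,"z": 0,"wx": 0,"wy": 0,"wz": 0}

```text
time_s: 8.65
tcp_pos: [510.6, 88.7, 240.2]
tool_rot: [0.718, -0.087, 0.686, 0.077]
force: [0.6, -0.1, -0.6]
opening: 24.9
```

```bash
python3 st.py
python3 - <<'E'
from h import *
s=sensors.sense(); R=rot(s['tool_rot'])
c=read_camera('wrist'); p=c['pixels']; save(p,'w3.png'); np.savez('w3.npz',R=R,t=s['tcp_pos'],mtx=c['mtx'],he=c['hand_eye'])
E
```

```text
8.65 [510.6  88.7 240.2] [ 0.6 -0.1 -0.6] [-0.    0.04 -0.06] heading 13.3 [ 0.047 -0.008 -0.999]
slot in tool [64.2  0.1 -2.9]
```

View pics/w3.png

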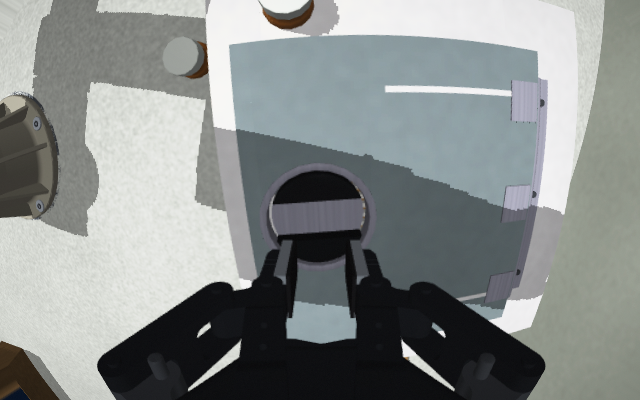

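Run:
```python
from h import *
d=np.load('w3.npz')
im=cv2.imread('pics/w3.png'); g=cv2.cvtColor(im,cv2.COLOR_BGR2GRAY).astype(float)
def edge(u,v0,v1,sg):
    k=np.gradient(cv2.GaussianBlur(g,(3,3),0)[v0:v1,u]); return v0+np.argmax(sg*k)
for nm,v0,v1,sg,z in(('near',192,215,1,188),('floor',222,245,-1,176)):
    us=np.arange(283,356,4); P=np.array([wun(d,(u,edge(u,v0,v1,sg)),z) for u in us]); h=np.degrees(np.arctan(np.polyfit(P[:,0],P[:,1],1)[0])); print(nm,h,P[[0,-1]].round(1))
# panel edges at +y side and hinge side in w3
for a,b in(((240,45),(530,50)),((231,60),(226,125))):
    A,B=wun(d,a,188),wun(d,b,188); print(A.round(1),B.round(1),np.degrees(np.arctan2(*(B-A)[[1,0]])))
print(np.degrees(np.load('p.npy')[2]))
```

```text
near 16.731853816506895 [[484.3  94.  188. ]
 [530.2 107.8 188. ]]
floor 16.705369076478902 [[488.8  66.  176. ]
 [539.5  81.1 176. ]]
[436.6 188.6 188. ] [632.6 248.6 188. ] 17.023656349000152
[433.1 178.3 188. ] [438.3 137.2 188. ] -82.84663172548325
17.091273474039745
```

The slot heading of 16.7° matches the housing x axis at 17.0–17.1°, so the fastener is at its stop. Next I clear the arm and check that the panel stays down.

>>> move_arm:
  motion:
    - {"x": -4,"y": 0,"z": 0,"wx": 0,"wy": 0,"wz": 0}
    - {"x": -4,"y": 0,"z": 0,"wx": 0,"wy": 0,"wz": 0}
    - {"x": -3,"y": 0,"z": 0,"wx": 0,"wy": 0,"wz": 0}
    - {"x": 0,"y": 0,"z": 0,"wx": 0,"wy": 0,"wz": 0}
    - {"x": 0,"y": 0,"z": 0,"wx": 0,"wy": 0,"wz": 0}

```text
time_s: 9.2
tcp_pos: [501.5, 89.4, 346.2]
tool_rot: [0.714, -0.083, 0.691, 0.075]
force: [-0.2, 0.4, -0.4]
opening: 25.1
```

Run:
```python
from h import *
print(sensors.sense()['force'])
c=read_camera('side'); save(c['pixels'],'side9.png'); p=np.load('p.npy')
for t in(0,.03): print(t,proj(c,unit(p,[pan(t,220,120),pan(t,220,-120),pan(t,220,120,0)])).round(1))
for l in('jar','bottle','old_filter'):
  for k in outline_of(c,l): print(l,round(k['confidence'],2),k['rect'])
a=c['pixels'][140:340,200:430]; save(cv2.resize(a,None,fx=3.4,fy=2.9*3.4/2.9,interpolation=cv2.INTER_CUBIC)[:600],'s9c.png')
```

```text
[-0.23050033  0.4384811  -0.3634311 ]
0 [[374.1 224.3]
 [327.1 175.7]
 [373.6 229.4]]
0.03 [[374.  222. ]
 [326.9 173.6]
 [373.8 227. ]]
jar 0.9 [358.7, 224.9, 375.2, 247.5]
jar 0.89 [394.2, 257.1, 417.4, 290.8]
bottle 0.9 [279.4, 350.4, 295.9, 388.8]
bottle 0.81 [314.7, 332.9, 345.7, 387.6]
bottle 0.79 [366.3, 302.5, 407.6, 379.2]
old_filter 0.48 [238.9, 178.1, 285.8, 192.1]
old_filter 0.18 [250.0, 177.8, 370.9, 258.8]
```

View pics/s9c.png

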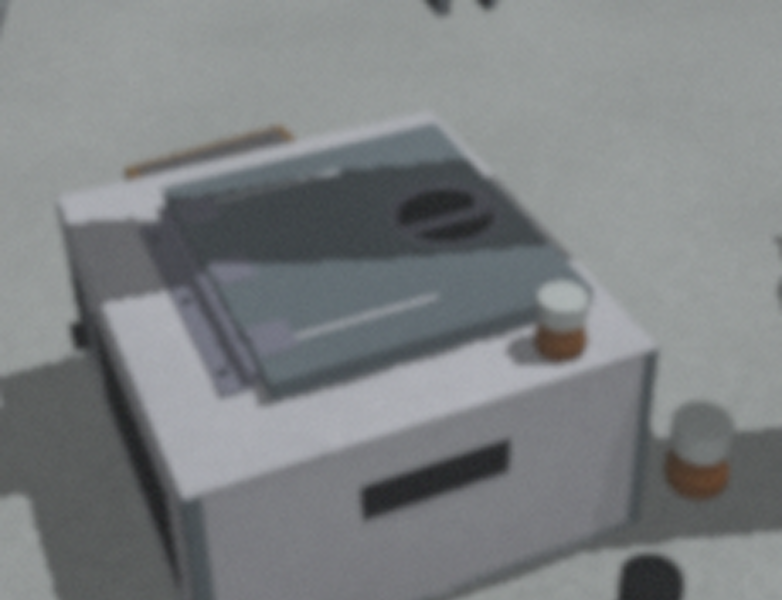

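The panel lies flat: its far corner is at (328.5,176.5), against a predicted row of 175.7 for shut and 173.6 for standing on the seal. The slot lies along the housing's x, and the jar and bottles are where they were.

```bash
python3 -c "
from station import workorder; print(workorder.hand_in())"
```

```text
the job is handed in; nothing more can be done
None
```

The panel is shut and locked, and the job is handed in. It took about 9.3 s of robot time. I pushed the panel shut with the fingertips, set them in the slot, pressed with about 6–17 N and turned the fastener clockwise. I stopped when the resisting torque jumped to 2 N m, then backed off and lifted clear.

**Last checks:**
- **Fastener:** the slot lies at 16.7° and the housing's x axis at 17.0–17.1°, so it is at its stop.
- **Panel:** it stayed down after release. Its corner was within about 1 px of the shut position and about 3 px below the standing-on-seal position.
- **Other things:** the jar and all three bottles were within about 3 px of where they started in the side view. The old filter shows only partly there, and its visible part changed little as the panel came down. The arm did not go near it.
- **Forces:** every reading taken stayed below about 20 N, and nothing touched the robot at the end.

**Off from plan:** while going into the slot the fingertips drifted about 4 mm along it, and I corrected that before turning. I had to turn the fingers about 10° further than I expected before they met the stop. I put that down to play in the slot and give in the arm, because the picture afterwards shows the slot at its stop.

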